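# Release a repaired scale and load it with check weights

## Task

The repaired spring scale is locked for transport: lift the red pawl clear of the ratchet wheel, turn the wheel backward by its handle all the way to its stop so that the yellow arm swings off the pan, and drop the pawl back between the teeth once the wheel is there. Pile all the check weights lying on the bench flat on the middle of the sprung pan, the widest at the bottom and each next smaller one on top, every one centred on the pan, and leave them standing there. Leave everything else on the bench alone.

Things in the scene. Friction and masses are not known exactly. Their poses are not given: they have to be found in the camera images.
- tester: Scale tester, fixed to the bench, on a flat foot (about 170 x 370 mm). Origin on the bench under the centre of the pan; its z is up, its y runs from the pan to the ratchet stand. The green scale box under the pan is 170 x 170 mm, 56 mm high. In its frame the ratchet wheel's vertical axis stands at (0, 140) mm and the pawl's pivot at (0, 215) mm.
- pan_top (a point): Centre of the pan's upper face, which is the pan's axis. The pan is a flat steel disc 124 mm across, 90 mm above the bench when empty; it is sprung and sinks straight down about 1 mm for each 100 g put on it.
- wheel_axis (a point): Point on the vertical axis of the ratchet wheel, 120 mm above the bench. The wheel (108 mm across its ten teeth, teeth 50 to 64 mm above the bench) carries a yellow arm, 20 mm wide, its top 112 mm above the bench, whose end with a rubber pad covers the middle of the pan at the start.
- crank_grip (a point): Middle of the upright black handle on the yellow arm: a round post 20 mm across that stands 112 to 157 mm above the bench, 90 mm from the wheel's axis; this point is 135 mm above the bench. It goes round with the wheel.
- crank (a joint): Angle of the ratchet wheel and its yellow arm, rad: about 0 at the start with the arm over the pan; grows as the wheel is turned backward, anticlockwise seen from above (the arm swings off the pan, at first towards the tester's +x side). Its stop is at 1.885, where a tooth gap lies under the pawl again. While the pawl is down the wheel has only about 0.05 rad of play. Stiff to turn (0.12 N m) and stays where it is left.
- pawl_pivot (a point): Middle of the pawl's level pivot pin, 80 mm above the bench; the pin runs along the tester's x.
- pawl_knob (a point): Centre of the red ball (24 mm across) on top of the pawl's upright lever, 65 mm from the pivot, 141 mm above the bench with the pawl down. With the pawl down the lever leans 0.35 rad from upright towards the wheel (tester's -y); pushing the ball away from the wheel (tester's +y) lifts the red nose out of the teeth.
- pawl (a joint): Angle of the pawl, rad: 0 = down, nose between two teeth; grows as the ball is pushed away from the wheel; stop at 0.75 = fully lifted. Upright lever at 0.35: top-heavy, so past about 0.45 it tips over and stays lifted by itself, and pushed back below 0.25 it falls down again (if a tooth gap lies beneath).
- weight60: Check weight, a flat-faced disc 60 mm across and 25 mm tall, bright steel, with a dark band, about 551 g; both faces alike; origin at the centre of the disc, z along its axis. Absent in some runs.
- weight54: Check weight, a flat-faced disc 54 mm across and 25 mm tall, brass, with a dark band, about 447 g; both faces alike; origin at the centre of the disc, z along its axis. Absent in some runs.
- weight48: Check weight, a flat-faced disc 48 mm across and 25 mm tall, dark steel, with a bright band, about 353 g; both faces alike; origin at the centre of the disc, z along its axis. Absent in some runs.
- weight42: Check weight, a flat-faced disc 42 mm across and 25 mm tall, copper, with a dark band, about 270 g; both faces alike; origin at the centre of the disc, z along its axis. Absent in some runs.
- weight36: Check weight, a flat-faced disc 36 mm across and 25 mm tall, brass, with a dark band, about 198 g; both faces alike; origin at the centre of the disc, z along its axis. Absent in some runs.
- mug: Bystander: blue mug, to be left alone; origin at its underside.
- screw_jar: Bystander: jar of screws, to be left alone; origin at its underside.
- driver: Bystander: screwdriver, to be left alone; origin at its underside.
- spanner: Bystander: spanner, to be left alone; origin at its underside.
- armature: Bystander: motor armature, to be left alone; origin at its underside.
- spray: Bystander: spray can, to be left alone; origin at its underside.
- floor_tool: Bystander: vacuum cleaner floor tool, to be left alone; origin at its underside.
- bearing: Bystander: steel bearing ring, 42 mm across and 12 mm high, to be left alone; origin at its underside.
Things that resemble listed ones, but are neither listed nor needed, are in the scene too. Leave any pink look-alike of the weight54 alone.

How it is judged:
By the outcome, as a careful person would: the job done as asked, in the order asked, and still so for the second after the job is handed in, with the robot touching nothing.
Of weight60, weight54, weight48, weight42, weight36 only 4 to 5 are there at a start; the rules pass over those that are not, and their reading is None.
At some moment in a run one of weight48, weight42, weight36 may be knocked a few centimetres aside while the robot is not near it.
Once in a run the grip may slacken for a moment while it holds something.
It also fails if it takes over 210 s, if anything falls off the work surface, if the arm or the gripper's body presses on something with over 40 N, if the wrist force passes 120 N, or if a joint passes its speed limit or range.

## Robot

A 6-joint arm with a two-finger parallel gripper is mounted at the origin on the work surface. World frame = base frame: x ahead of the robot, y to its left, z up, the work surface at z = 0. Lengths are in m, angles in rad, forces in N, time in s.
With the tool pointing down it reaches from about 0.25 to 0.775 m from the base axis. Payload 4 kg.
Tool frame: the origin (TCP) lies at the centre of the arm's flange, where the gripper is bolted on; the fingertips stand 199 mm ahead of it and the grasp point (between the pads) lies 180 mm ahead of it (bot.grip_point_offset is the distance from the TCP to the grasp point, in m); z points along the fingers, y is the direction in which the jaws open and shut (so a half turn about z gives the same grasp; the last joint's range is limited). The gripper opens to 94 mm and grips with 3 to 60 N. Pads are 16 mm wide; open, the fingers measure 119 mm over their backs; the gripper's body (75 mm by 177 mm) begins 78 mm behind the grasp point.
Start: joints at [1.188, 0.087, 1.371, -0, 1.684, -0.103], TCP at [0.152, 0.529, 0.405] pointing down, gripper open.
Joint ranges: [-3.1, 3.1], [-0.76, 2.03], [0.27, 2.55], [-1.08, 4.22], [0.17, 2.65], [-2.57, 2.57]. Speed limits (rad/s): [2.79, 2.79, 3.14, 3.14, 3.14, 3.14].

## Interface

Orientations are given as a unit quaternion [w, x, y, z].
In Python, from bench import bot gives the robot as it stands. The module is installed in compiled form; this text tells all that it offers. Calls block until the motion is done:
- bot.move_ptp(position, orientation): joint-space move of the TCP to a pose.
- bot.move_straight(position, feed=0.15, orientation=None, until_force=None): straight line of the TCP; orientation=None keeps the orientation; feed is the mean speed in m/s. With until_force (N) it stops when the force on the tool has changed by that much, and returns True; else False.
- bot.movej(angles): joint-space move.
- bot.set_gripper(opening): opening from 0.0 (shut) to 1.0 (fully open); the grip force is fixed at half the most; returns when the fingers have stopped.
- bot.pause(seconds).
- bot.ik(position, orientation): joint angles nearest the present ones, or None.
- bot.grab_frame(name): name is "scene" or "top" or "wrist"; returns a dict with "img" (400x640x3 uint8, red, green, blue), "camera_matrix" (3x3 intrinsics, pixels), "dist_coeffs" ([k1, k2, p1, p2, k3] as OpenCV has them; the pictures are not rectified), "extrinsics" (4x4, takes a point from camera to world coordinates). Camera axes: x right, y down, z forward; pixel columns grow to the right and rows downward; lengths in m; the calibration is good to about 2 mm. A picture is of the moment at which its call begins. There is no depth.
A pose or a line that the arm cannot do raises bot.IKError and nothing moves.
- bot.close_job(): hands the job in, once; it reports no verdict.
Readings, each from a call of its own:
- bot.current_t(): time.
- bot.current_joint_positions(): joint angles.
- bot.current_dq(): joint speeds.
- bot.current_joint_efforts(): joint torques, N m.
- bot.current_eef_pos(): TCP position.
- bot.current_eef_rot(): TCP orientation.
- bot.current_wrist_force(): force on the tool from outside, world axes, zero at the start.
- bot.current_torque(): the same for the moment, N m.
- bot.current_finger_gap(): opening from 0.0 (shut) to 1.0 (fully open).
Only numpy, scipy, OpenCV 4.12 (cv2) and the standard library are available. Lean on these libraries where they do the work, as an engineer would, in place of code of your own. Each camera call takes 0.05 s, during which the arm holds its last target.

## Working session

There is one attempt and no reset: what is moved stays moved. The work goes in short steps, each a Python script; the robot and the scene stay as the last script left them, time stands still between calls to the robot, and variables do not carry over. Pictures are saved under pics/ and viewed, and the job is handed in when it is done.

```bash
mkdir -p pics
cat > h.py <<'E'
import numpy as np, cv2
from bench import bot
def save(n,img): cv2.imwrite(f'pics/{n}.png',cv2.cvtColor(img,cv2.COLOR_RGB2BGR))
def ray(f,uv):
    K=np.array(f['camera_matrix']);d=np.array(f['dist_coeffs']);T=np.array(f['extrinsics'])
    p=cv2.undistortPoints(np.array(uv,float).reshape(-1,1,2),K,d).reshape(-1,2)
    D=np.c_[p,np.ones(len(p))]@T[:3,:3].T
    return T[:3,3],D
def onplane(f,uv,z):
    o,D=ray(f,uv); return o+D*((z-o[2])/D[:,2:3])
def proj(f,P):
    T=np.linalg.inv(np.array(f['extrinsics']))
    r,_=cv2.Rodrigues(T[:3,:3]); 
    return cv2.projectPoints(np.array(P,float).reshape(-1,1,3),r,T[:3,3],np.array(f['camera_matrix']),np.array(f['dist_coeffs']))[0].reshape(-1,2)
E
python3 - <<'E'
from h import *
import pickle
for n in ['scene','top','wrist']:
    f=bot.grab_frame(n); save(n+'0',f['img']); pickle.dump(f,open(n+'0.pkl','wb'))
    print(n,np.round(f['extrinsics'],3).tolist(),f['camera_matrix'][0][0])
print(bot.current_t(),bot.current_eef_rot(),bot.grip_point_offset)
E
```

```text
scene [[-0.381, 0.757, -0.531, 1.149], [0.924, 0.305, -0.229, 0.289], [-0.011, -0.578, -0.816, 1.019], [0.0, 0.0, 0.0, 1.0]] 387.510335440332
top [[0.01, -0.998, 0.064, 0.487], [-1.0, -0.01, 0.007, 0.012], [-0.007, -0.064, -0.998, 1.252], [0.0, 0.0, 0.0, 1.0]] 373.9932238887504
wrist [[0.276, 0.929, 0.248, 0.08], [0.961, -0.266, -0.074, 0.55], [-0.003, 0.259, -0.966, 0.384], [0.0, 0.0, 0.0, 1.0]] 275.58675586319157
0.15 [-1.92646599e-04  1.39450973e-01  9.90228633e-01 -8.02025142e-04] 0.1804
```

View pics/scene0.png

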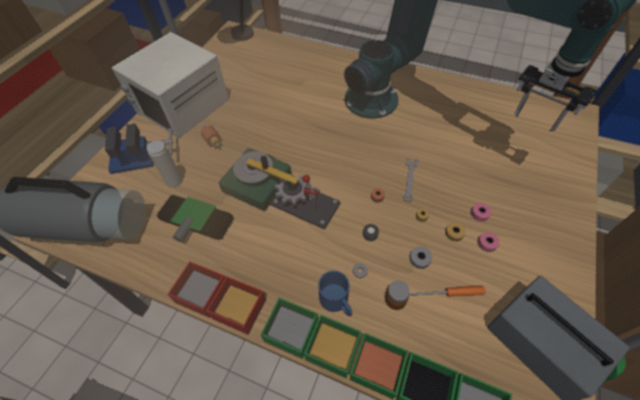

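View pics/top0.png

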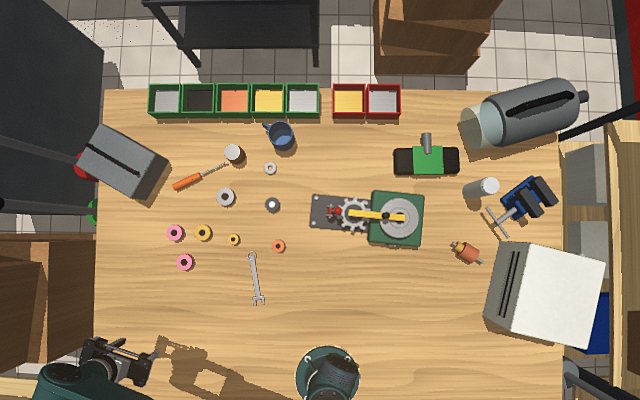

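View pics/wrist0.png

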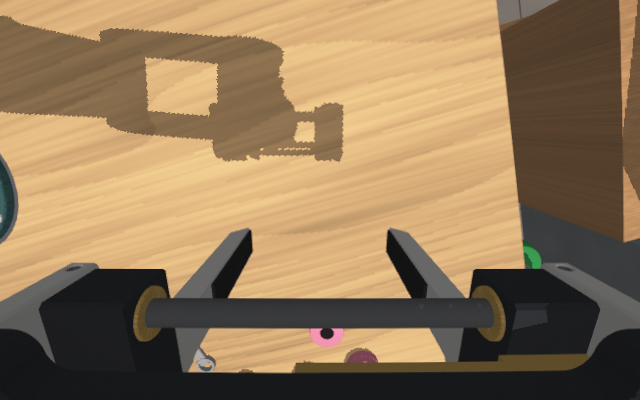

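Run:
```python
import cv2
a=cv2.imread('pics/top0.png');cv2.imwrite('pics/c1.png',cv2.resize(a[150:290,150:300],None,fx=4.2,fy=4.2,interpolation=cv2.INTER_CUBIC))
cv2.imwrite('pics/c2.png',cv2.resize(a[170:270,300:440],None,fx=5,fy=5,interpolation=cv2.INTER_CUBIC))
```

```text
(no output)
```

View pics/c1.png

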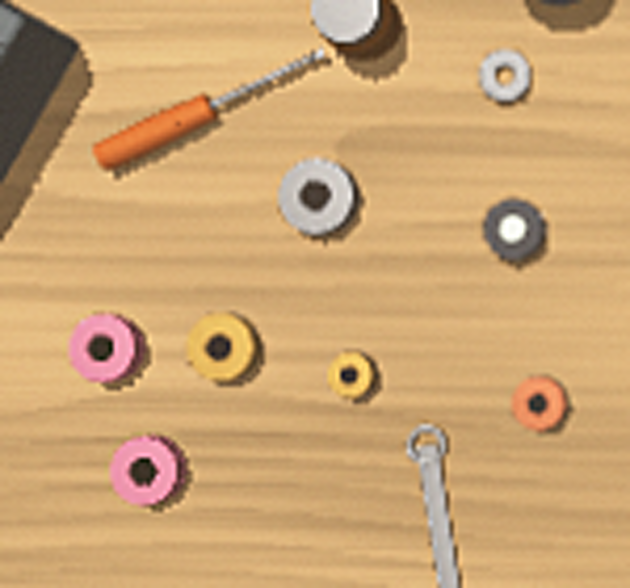

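View pics/c2.png

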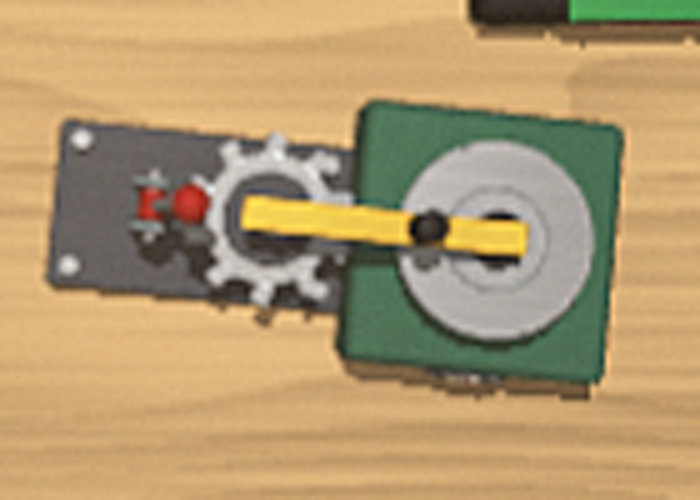

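```bash
cat >> h.py <<'E'
SEED={60:(226,197),54:(203,232),48:(272,204),42:(278,245),36:(234,240),'b':(270,168)}
def wmask(img,name):
    hsv=cv2.cvtColor(img,cv2.COLOR_RGB2HSV);h,s,v=[hsv[...,i].astype(int) for i in range(3)]
    if name in (60,'b'): return (s<45)&(v>110)
    if name==48: return (s<50)&(v>40)&(v<135)
    if name==42: return (h<13)&(s>110)&(v>140)
    return (h>16)&(h<27)&(s>135)&(v>120)
def findw(f,name,seed,z=0.025,r=16):
    m=wmask(f['img'],name).astype(np.uint8)
    x,y=map(int,seed);w=np.zeros_like(m);w[max(0,y-r):y+r,max(0,x-r):x+r]=1
    m=cv2.morphologyEx(m*w,cv2.MORPH_OPEN,np.ones((2,2),np.uint8))
    cs,_=cv2.findContours(m,cv2.RETR_EXTERNAL,cv2.CHAIN_APPROX_NONE)
    if not cs: return None
    c=max(cs,key=cv2.contourArea)
    c=cv2.convexHull(c)
    P=onplane(f,c.reshape(-1,2),z)[:,:2].astype(np.float32)
    (cx,cy),rr=cv2.minEnclosingCircle(P)
    M=cv2.moments(P.reshape(-1,1,2)*1000)
    return np.array([M['m10']/M['m00'],M['m01']/M['m00']])/1000,2*rr,2*np.sqrt(M['m00']/np.pi)/1000
E
python3 - <<'E'
from h import *
import pickle
f=pickle.load(open('top0.pkl','rb'))
for k,s in SEED.items():
    print(k,findw(f,k,s,0.012 if k=='b' else .025))
img=f['img'];hsv=cv2.cvtColor(img,cv2.COLOR_RGB2HSV)
for k,s in SEED.items(): print(k,hsv[s[1]-7:s[1]+8:2,s[0]].tolist())
E
```

```text
60 (array([0.58787512, 0.3397069 ]), 0.05904872715473175, np.float64(0.05650894271772662))
54 (array([0.46793715, 0.41265316]), 0.05374865606427193, np.float64(0.05129733732422621))
48 (array([0.56307405, 0.18297064]), 0.04548782855272293, np.float64(0.042314493955549363))
42 (array([0.42738429, 0.16097662]), 0.04210272803902626, np.float64(0.03956690917056118))
36 (array([0.44737072, 0.30954198]), 0.03559770807623863, np.float64(0.033270247676659))
b (array([0.68707011, 0.19439493]), 0.04013926535844803, np.float64(0.03720286980407822))
60 [[15, 15, 207], [12, 16, 203], [14, 89, 60], [13, 73, 73], [16, 88, 61], [10, 18, 173], [13, 15, 200], [15, 13, 192]]
54 [[20, 148, 233], [21, 143, 237], [19, 151, 204], [10, 44, 52], [5, 56, 55], [17, 142, 144], [20, 148, 235], [20, 150, 239]]
48 [[15, 88, 147], [13, 22, 103], [32, 19, 210], [35, 6, 251], [34, 7, 253], [30, 19, 178], [13, 23, 102], [10, 45, 101]]
42 [[17, 108, 215], [9, 147, 231], [11, 147, 247], [73, 37, 48], [20, 51, 60], [9, 137, 136], [10, 148, 238], [10, 152, 178]]
36 [[17, 124, 189], [22, 141, 247], [18, 156, 183], [8, 55, 56], [19, 153, 219], [21, 145, 250], [15, 124, 109], [18, 119, 189]]
b [[17, 85, 218], [10, 4, 215], [18, 18, 140], [17, 117, 237], [17, 117, 222], [15, 7, 218], [15, 9, 176], [16, 126, 168]]
```

```bash
cat >> h.py <<'E'
def cent(m,box):
    x0,y0,x1,y1=box;w=np.zeros(m.shape,np.uint8);w[y0:y1,x0:x1]=1
    n,l,st,c=cv2.connectedComponentsWithStats((m.astype(np.uint8)&w))
    i=1+np.argmax(st[1:,4]); return c[i],st[i],(l==i)
def hsvof(f):
    h=cv2.cvtColor(f['img'],cv2.COLOR_RGB2HSV);return [h[...,i].astype(int) for i in range(3)]
E
python3 - <<'E'
from h import *
import pickle
f=pickle.load(open('top0.pkl','rb'));g=pickle.load(open('scene0.pkl','rb'))
h,s,v=hsvof(f)
red=((h<6)|(h>174))&(s>150)&(v>90)
ys,xs=np.nonzero(red[200:225,320:350]);print(sorted(zip(xs+320,ys+200)))
# pan
m=(s<40)&(v>120);c,st,l=cent(m,(372,190,424,245));print('pan',c,st)
cs,_=cv2.findContours(l.astype(np.uint8),cv2.RETR_EXTERNAL,cv2.CHAIN_APPROX_NONE)
hull=cv2.convexHull(max(cs,key=cv2.contourArea)).reshape(-1,2)
P=onplane(f,hull,.09)[:,:2].astype(np.float32);print('pan',cv2.minEnclosingCircle(P),cv2.fitEllipse(P))
gr=(h>60)&(h<100)&(s>80);c,st,l=cent(gr,(360,180,430,255));cs,_=cv2.findContours(l.astype(np.uint8),0,1)
hull=cv2.convexHull(max(cs,key=cv2.contourArea)).reshape(-1,2)
r=cv2.minAreaRect(onplane(f,hull,.056)[:,:2].astype(np.float32));print('box',r)
ye=(h>20)&(h<32)&(s>160)&(v>130);c,st,l=cent(ye,(340,200,412,228));print('yel',c,st)
ys,xs=np.nonzero(l);P=onplane(f,np.c_[xs,ys],.112)[:,:2].astype(np.float32);print(cv2.fitLine(P,2,0,.01,.01).ravel(),cv2.minAreaRect(P))
bl=(v<70);c,st,l=cent(bl,(378,206,394,224));print('handle',c,st,onplane(f,[c],.157))
# scene
a=g['img'][140:240,210:350];save('c3',cv2.resize(a,None,fx=5,fy=5,interpolation=cv2.INTER_CUBIC))
h,s,v=hsvof(g);red=((h<6)|(h>174))&(s>140)&(v>90)
c,st,l=cent(red,(290,170,325,205));print('redscene',c,st)
E
```

```text
[(np.int64(328), np.int64(208)), (np.int64(328), np.int64(209)), (np.int64(328), np.int64(210)), (np.int64(328), np.int64(211)), (np.int64(328), np.int64(212)), (np.int64(328), np.int64(213)), (np.int64(329), np.int64(208)), (np.int64(329), np.int64(209)), (np.int64(329), np.int64(210)), (np.int64(329), np.int64(211)), (np.int64(329), np.int64(212)), (np.int64(329), np.int64(213)), (np.int64(330), np.int64(209)), (np.int64(330), np.int64(212)), (np.int64(330), np.int64(213)), (np.int64(331), np.int64(208)), (np.int64(331), np.int64(209)), (np.int64(331), np.int64(212)), (np.int64(331), np.int64(213)), (np.int64(332), np.int64(208)), (np.int64(335), np.int64(208)), (np.int64(335), np.int64(209)), (np.int64(335), np.int64(210)), (np.int64(335), np.int64(211)), (np.int64(335), np.int64(212)), (np.int64(336), np.int64(208)), (np.int64(336), np.int64(209)), (np.int64(336), np.int64(210)), (np.int64(336), np.int64(211)), (np.int64(336), np.int64(212)), (np.int64(336), np.int64(213)), (np.int64(337), np.int64(207)), (np.int64(337), np.int64(208)), (np.int64(337), np.int64(209)), (np.int64(3
[... 767 characters left out ...]
1928934 217.44365482] [380 198  39  40 985]
pan ((0.5251564979553223, -0.21755924820899963), 0.06219477951526642) ((0.5251614451408386, -0.2175486832857132), (0.12312308698892593, 0.12370577454566956), 109.02600860595703)
box ((0.5255193710327148, -0.21684607863426208), (0.1657429039478302, 0.16126669943332672), 84.78578186035156)
yel [364.67010309 213.57216495] [348 210  35   9 194]
[ 0.08199484  0.99663275  0.53492963 -0.10953521] ((0.5352563858032227, -0.11058475822210312), (0.10304133594036102, 0.018727147951722145), 85.0269775390625)
handle [385.08823529 215.29411765] [382 213   7   6  34] [[ 0.52855102 -0.1646378   0.157     ]]
redscene [305.7037037  178.14814815] [303 176   6   6  27]
```

View pics/c3.png

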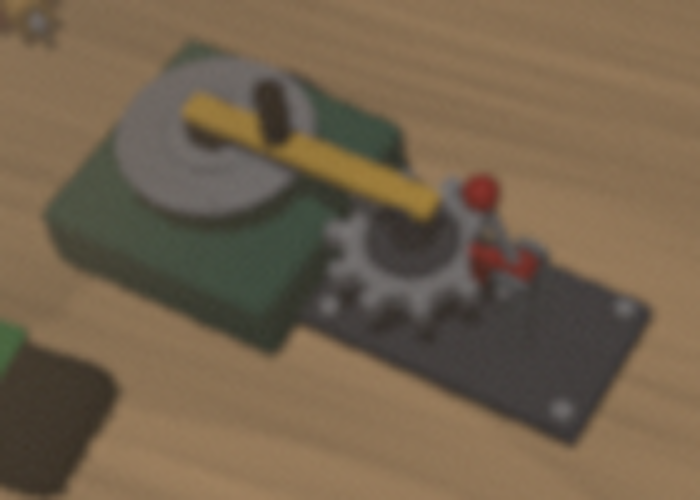

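Run:
```python
from h import *
import pickle
f=pickle.load(open('top0.pkl','rb'));g=pickle.load(open('scene0.pkl','rb'))
print('ball top',onplane(f,[(338,210.3)],.141),'scene',onplane(g,[(305.7,178.1)],.141))
o1,d1=ray(f,[(338,210.3)]);o2,d2=ray(g,[(305.7,178.1)]);A=np.c_[d1[0],-d2[0]];t=np.linalg.lstsq(A,o2-o1,rcond=None)[0];print(o1+d1[0]*t[0],o2+d2[0]*t[1])
h,s,v=hsvof(g)
m=(s<50)&(v>75);
print('screws', onplane(f,[(316.5,198),(313.8,223)],.0))
pan=np.array([.5252,-.2175])
for yaw in (84.5,85,85.5):
    y=np.array([np.cos(np.radians(yaw)),np.sin(np.radians(yaw))]);print(yaw,'ball',pan+y*.1927,'wheel',pan+.14*y,'handle',pan+.05*y)
# wheel from top: grey teeth
h,s,v=hsvof(f);m=(s<40)&(v>120);c,st,l=cent(m,(338,192,372,234));cs,_=cv2.findContours(l.astype(np.uint8),0,1)
P=onplane(f,max(cs,key=cv2.contourArea).reshape(-1,2),.064)[:,:2].astype(np.float32);print('wheel',cv2.minEnclosingCircle(P))
print(np.round(bot.current_eef_pos(),4))
```

```text
ball top [[ 0.54265328 -0.02708229  0.141     ]] scene [[ 0.54530566 -0.0271911   0.141     ]]
[ 0.54280547 -0.02718954  0.13798295] [ 0.54327384 -0.02825493  0.13804444]
screws [[0.59039441 0.04039958 0.        ]
 [0.50643499 0.04848466 0.        ]]
84.5 ball [ 0.54366948 -0.02568715] wheel [ 0.53861841 -0.07814453] handle [ 0.52999229 -0.16773019]
85 ball [ 0.54199491 -0.02553328] wheel [ 0.5374018  -0.07803274] handle [ 0.52955779 -0.16769027]
85.5 ball [ 0.54031907 -0.02539403] wheel [ 0.53618427 -0.07793157] handle [ 0.52912295 -0.16765413]
wheel ((0.5363361835479736, -0.08085700869560242), 0.05799223855137825)
[0.1519 0.5285 0.4038]
```

```bash
cat >> h.py <<'E'
from scipy.spatial.transform import Rotation as R
YAW=np.radians(84.8); EY=np.array([np.cos(YAW),np.sin(YAW)]); EX=np.array([np.sin(YAW),-np.cos(YAW)])
PAN=np.array([.5252,-.2175]); GO=0.1804
def T2W(x,y,pan=None): return (PAN if pan is None else pan)+EX*x+EY*y
def q(th):  # tool down, jaw axis (tool y) at world angle th
    y=np.array([np.cos(th),np.sin(th),0]);z=np.array([0,0,-1.]);x=np.cross(y,z)
    r=R.from_matrix(np.c_[x,y,z]).as_quat(); return [r[3],r[0],r[1],r[2]]
def tcp(xy,tipz): return [xy[0],xy[1],tipz+.199]
def ok(xy,tipz,th): return bot.ik(tcp(xy,tipz),q(th))
E
python3 - <<'E'
from h import *
exa=np.arctan2(EX[1],EX[0])
for k in (0,np.pi,-np.pi):
    for n,(x,y,z,a) in dict(pawl=(0,158,.128,0),h0=(0,50,.12,0),h1=(63,76,.12,np.pi/4),hm=(90,140,.12,np.pi/2),hend=(85.6,167.8,.12,1.885)).items():
        j=ok(T2W(x/1e3,y/1e3),z,exa+a+k); print(round(k,2),n,None if j is None else np.round(j,2))
E
```

```text
0 pawl [-0.22  0.1   1.51 -0.    1.53 -0.12]
0 h0 [-0.41  0.13  1.49 -0.    1.52 -0.32]
0 h1 [-0.34  0.26  1.35 -0.    1.54 -1.03]
0 hm [-0.23  0.3   1.29 -0.    1.55 -1.71]
0 hend [-0.18  0.29  1.3  -0.    1.55 -1.98]
3.14 pawl None
3.14 h0 None
3.14 h1 [-0.34  0.26  1.35 -0.    1.54  2.11]
3.14 hm [-0.23  0.3   1.29 -0.    1.55  1.44]
3.14 hend [-0.18  0.29  1.3  -0.    1.55  1.16]
-3.14 pawl None
-3.14 h0 None
-3.14 h1 [-0.34  0.26  1.35 -0.    1.54  2.11]
-3.14 hm [-0.23  0.3   1.29 -0.    1.55  1.44]
-3.14 hend [-0.18  0.29  1.3  -0.    1.55  1.16]
```

Run:
```python
from h import *
import pickle
exa=np.arctan2(EX[1],EX[0])
bot.set_gripper(0.0)
bot.move_ptp(tcp(T2W(0,.158),.22),q(exa))
bot.move_straight(tcp(T2W(0,.158),.130),feed=.12)
F0=bot.current_wrist_force()
r=bot.move_straight(tcp(T2W(0,.214),.130),feed=.06,until_force=15)
print(r,bot.current_wrist_force()-F0,bot.current_eef_pos(),bot.current_t())
bot.move_straight(tcp(T2W(0,.205),.130),feed=.1)
bot.move_straight(tcp(T2W(0,.205),.21),feed=.2)
bot.move_ptp(tcp(T2W(0,.05),.21),q(exa))
f=bot.grab_frame('wrist');save('w1',f['img']);pickle.dump(f,open('w1.pkl','wb'))
f=bot.grab_frame('top');save('t1',f['img']);
g=bot.grab_frame('scene');save('s1',cv2.resize(g['img'][120:240,210:350],None,fx=5,fy=5,interpolation=cv2.INTER_CUBIC))
print(bot.current_t())
```

```text
False [-0.79067613  0.3272325  -0.02185527] [ 0.54460192 -0.00458495  0.32896378] 6.05
7.6667
```

View pics/w1.png

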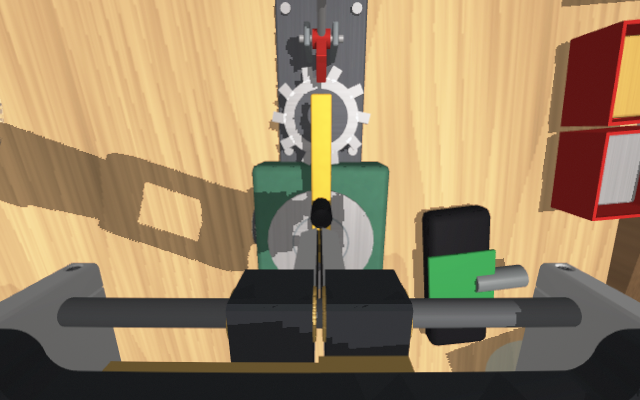

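View pics/s1.png

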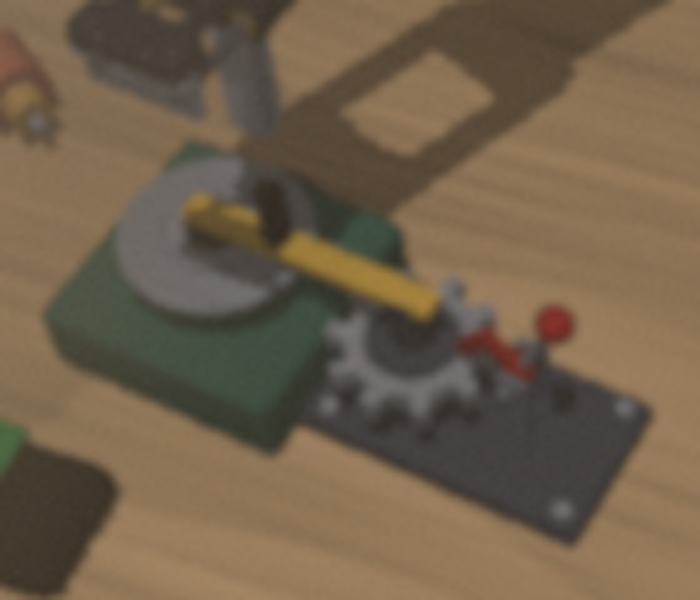

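Run:
```python
from h import *
import pickle
exa=np.arctan2(EX[1],EX[0])
def P(a,r=.09): return T2W(r*np.sin(a),.14-r*np.cos(a))
bot.set_gripper(0.5)
bot.move_straight(tcp(P(0),.122),feed=.12,until_force=8)
bot.set_gripper(0.30); print('gap',bot.current_finger_gap())
F0=bot.current_wrist_force()
A=np.linspace(0,1.86,13)[1:]
for a in A:
    r=bot.move_straight(tcp(P(a),.122),feed=.08,orientation=q(exa+a),until_force=15)
    print(round(a,2),r,np.round(bot.current_wrist_force()-F0,1),bot.current_t())
    if r: break
```

```text
gap 0.30607767402514985
0.16 False [ 1.5  0.8 -1.2] 10.25
0.31 False [0.3 1.3 0.1] 10.575
0.46 False [ 0.   0.1 -0. ] 10.9
0.62 False [ 0.1  0.1 -0.3] 11.225
0.78 False [ 0.5  0.2 -0.9] 11.55
0.93 False [ 0.2 -0.1  0.3] 11.875
1.08 False [ 0.9  1.3 -0.3] 12.2
1.24 False [ 1.8 -0.2 -0.3] 12.525
1.4 False [ 0.2  0.8 -1.5] 12.85
1.55 False [ 0.8  0.4 -0.5] 13.175
1.7 False [ 1.2  0.6 -0.9] 13.5
1.86 False [ 1.2  0.2 -0.2] 13.825
```

Run:
```python
from h import *
import pickle
exa=np.arctan2(EX[1],EX[0])
def P(a,r=.09): return T2W(r*np.sin(a),.14-r*np.cos(a))
F0=bot.current_wrist_force()
for a in (1.90,1.93,1.96,1.98,2.0):
    r=bot.move_straight(tcp(P(a),.122),feed=.03,orientation=q(exa+a),until_force=7)
    F=bot.current_wrist_force()-F0
    p=np.array(bot.current_eef_pos())[:2]-T2W(0,.14); print(a,r,np.round(F,1),np.arctan2(p@EX,-p@EY),np.hypot(*p)); 
    if r: break
    
bot.move_straight(tcp(P(1.885),.122),feed=.05,orientation=q(exa+1.885))
bot.set_gripper(0.5)
bot.move_straight(tcp(P(1.885),.22),feed=.2)
bot.move_ptp(tcp(T2W(-.0,.33),.24),q(exa))
f=bot.grab_frame('wrist');save('w2',f['img']);pickle.dump(f,open('w2.pkl','wb'))
g=bot.grab_frame('top');save('t2',cv2.resize(g['img'][150:260,280:440],None,fx=5,fy=5,interpolation=cv2.INTER_CUBIC));pickle.dump(g,open('t2.pkl','wb'))
print(bot.current_t())
```

```text
1.9 False [ 0.3 -0.   0.1] 1.8956744185914116 0.08993756607237607
1.93 False [-0.2 -2.6 -0.3] 1.9217936791917638 0.08987655334306689
1.96 False [ 0.2 -8.1 -1.1] 1.9327547839449402 0.08953468980510644
1.98 False [  1.4 -12.1  -2. ] 1.9396469854861658 0.08930091531975151
2.0 False [  3.2 -15.9  -3.6] 1.9461657446860707 0.08905887170145985
18.5833
```

View pics/w2.png

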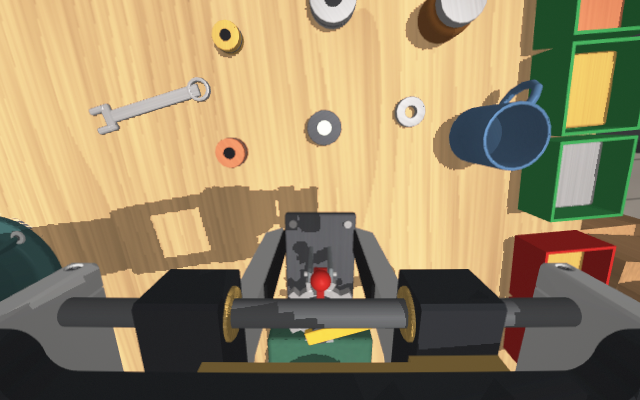

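View pics/t2.png

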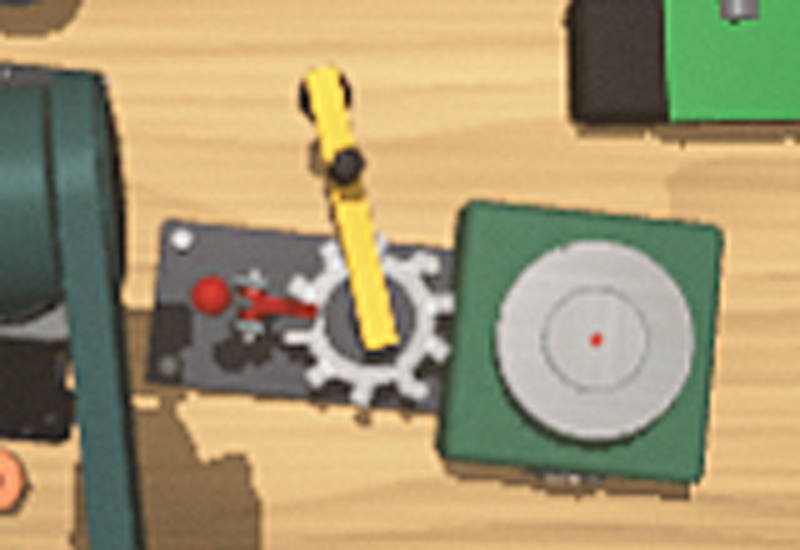

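```bash
python3 - <<'E'
from h import *
import pickle
exa=np.arctan2(EX[1],EX[0])
g=pickle.load(open('t2.pkl','rb'));h,s,v=hsvof(g)
m=(s<40)&(v>120);c,st,l=cent(m,(372,190,424,245))
cs,_=cv2.findContours(l.astype(np.uint8),0,1);hu=cv2.convexHull(max(cs,key=cv2.contourArea)).reshape(-1,2)
P_=onplane(g,hu,.09)[:,:2].astype(np.float32);print('pan',cv2.minEnclosingCircle(P_),cv2.fitEllipse(P_))
red=((h<10)|(h>170))&(s>60);c,st,l=cent(red,(392,210,406,226));print('dot',c,st,onplane(g,[c],.09))
bot.set_gripper(0)
bot.move_ptp(tcp(T2W(0,.275),.20),q(exa))
bot.move_straight(tcp(T2W(0,.275),.130),feed=.12)
F0=bot.current_wrist_force()
r=bot.move_straight(tcp(T2W(0,.219),.130),feed=.06,until_force=15)
print(r,bot.current_wrist_force()-F0)
bot.pause(.3)
bot.move_straight(tcp(T2W(0,.24),.130),feed=.1)
bot.move_straight(tcp(T2W(0,.24),.22),feed=.2)
bot.set_gripper(0.4)
# view pan with wrist cam: camera sees ahead of the tool toward +y side -> park south of pan
E
python3 - <<'E'
from h import *
import pickle
exa=np.arctan2(EX[1],EX[0])
# camera rel. to tool
T=np.array(pickle.load(open('w2.pkl','rb'))['extrinsics']);print(T)
print(bot.current_eef_pos(), T2W(0,.33))
for y in (-.1,-.15):
  print(ok(T2W(0,y),.24,exa),ok(T2W(0,y),.24,exa+.4))
E
```

```text
pan ((0.5249942541122437, -0.2176453322172165), 0.06233347952365875) ((0.5250757932662964, -0.21756596863269806), (0.1232476457953453, 0.12389383465051651), 106.48428344726562)
dot [399.  217.5] [398 216   3   4   8] [[ 0.52466137 -0.21888132  0.09      ]]
False [-0.38511069  0.66207185  1.57271062]
[[ 9.95919670e-01 -8.69407153e-02 -2.41934653e-02  5.62216196e-01]
 [-9.02408543e-02 -9.61728883e-01 -2.58716338e-01  1.86055357e-01]
 [-7.74570937e-04  2.59843929e-01 -9.65650316e-01  4.18739263e-01]
 [ 0.00000000e+00  0.00000000e+00  0.00000000e+00  1.00000000e+00]]
[0.54695486 0.02152138 0.4190898 ] [0.55510875 0.11114185]
[-6.44477187e-01  2.09242246e-01  1.16542568e+00 -4.44089210e-16
  1.76692473e+00 -5.53720065e-01] [-6.44477187e-01  2.09242246e-01  1.16542568e+00 -4.44089210e-16
  1.76692473e+00 -9.53720065e-01]
[-7.12150215e-01  2.64045022e-01  1.09930944e+00 -4.44089210e-16
  1.77823820e+00 -6.21393094e-01] [-7.12150215e-01  2.64045022e-01  1.09930944e+00 -4.44089210e-16
  1.77823820e+00 -1.02139309e+00]
```

Run:
```python
from h import *
import pickle
exa=np.arctan2(EX[1],EX[0])
bot.move_ptp(tcp(T2W(0,-.11),.24),q(exa))
f=bot.grab_frame('wrist');save('w3',f['img']);pickle.dump(f,open('w3.pkl','wb'))
g=bot.grab_frame('scene');save('s3',cv2.resize(g['img'][120:240,210:350],None,fx=5,fy=5,interpolation=cv2.INTER_CUBIC))
h,s,v=hsvof(f)
print(bot.current_t(),proj(f,[[.525,-.2176,.09]]))
```

```text
25.025 [[318.325895    98.42005347]]
```

View pics/w3.png

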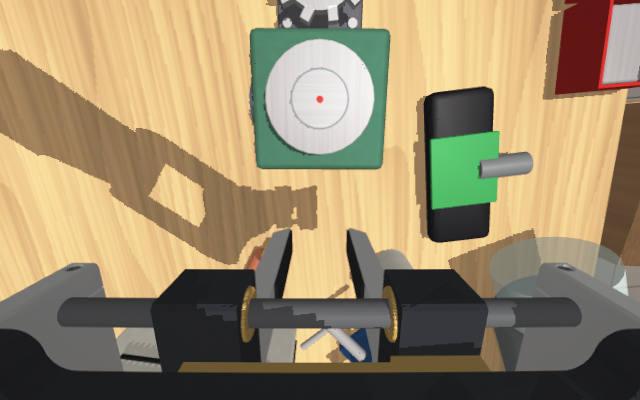

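View pics/s3.png

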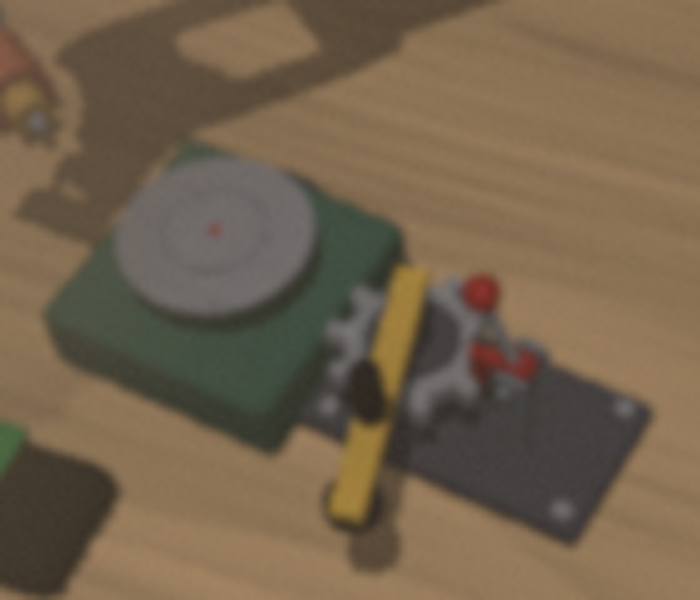

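Run:
```python
from h import *
import pickle
f=pickle.load(open('w3.pkl','rb'));h,s,v=hsvof(f)
red=((h<10)|(h>170))&(s>60);c,st,l=cent(red,(305,85,335,115));print('dot',c,st,onplane(f,[c],.09))
m=(s<40)&(v>120);c,st,l=cent(m,(255,34,382,160));cs,_=cv2.findContours(l.astype(np.uint8),0,1);hu=cv2.convexHull(max(cs,key=cv2.contourArea)).reshape(-1,2)
P_=onplane(f,hu,.09)[:,:2].astype(np.float32);print('pan',cv2.minEnclosingCircle(P_),cv2.fitEllipse(P_))
```

```text
dot [319.19047619  98.92857143] [316  96   7   7  42] [[ 0.52592158 -0.21822479  0.09      ]]
pan ((0.5259579420089722, -0.21842770278453827), 0.06184232980012894) ((0.526050865650177, -0.21833691000938416), (0.1228904277086258, 0.1230543702840805), 62.43632125854492)
```

```bash
cat >> h.py <<'E'
import time
PC=np.array([.5256,-.2180]); MASS={60:.551,54:.447,48:.353,42:.270,36:.198}
HOV=.25
def locate(k,seed=None,r=16):
    g=bot.grab_frame('top'); return g,findw(g,k,seed or SEED[k],r=r)
def pick(k,xy,th,z=.004):
    op=(k+22)/94
    bot.set_gripper(op)
    bot.move_ptp(tcp(xy,.10),q(th))
    bot.move_straight(tcp(xy,z),feed=.12,until_force=12)
    bot.set_gripper(max(0,k/94-.12)); g1=bot.current_finger_gap()
    bot.set_gripper(op)
    bot.move_straight(tcp(xy,z),feed=.15,orientation=q(th+np.pi/4))
    bot.move_straight(tcp(xy,z),feed=.15,orientation=q(th+np.pi/2))
    bot.set_gripper(0.0); g2=bot.current_finger_gap()
    print('gaps mm',g1*94,g2*94)
    bot.move_straight(tcp(xy,.10),feed=.12)
    print('lift gap',bot.current_finger_gap()*94,'t',bot.current_t())
E
python3 - <<'E'
from h import *
g,r=locate(60); print(r); save('t4',g['img'])
for k,s in SEED.items():
  if k!='b': print(k,findw(g,k,s)[0])
for xy in [(.588,.34),(.468,.413),(.563,.183),(.427,.161),(.447,.31)]:
  for th in (-.1,-.6,-1.2,-1.57):
    j=[ok(np.array(xy),.004,th+d) for d in (0,np.pi/4,np.pi/2)]; print(xy,th,[None if a is None else round(a[5],2) for a in j])
for th in (0,.5,1,1.5): 
    j=ok(PC,.25,th); print(th,None if j is None else np.round(j,2))
E
```

```text
(array([0.58797711, 0.33978394]), 0.05913734436035156, np.float64(0.05663479124431508))
60 [0.58797711 0.33978394]
54 [0.46790295 0.41228926]
48 [0.563765   0.18291262]
42 [0.42700769 0.16068928]
36 [0.44378051 0.31260865]
(0.588, 0.34) -0.1 [np.float64(0.54), np.float64(-0.24), np.float64(-1.03)]
(0.588, 0.34) -0.6 [np.float64(1.04), np.float64(0.26), np.float64(-0.53)]
(0.588, 0.34) -1.2 [np.float64(1.64), np.float64(0.86), np.float64(0.07)]
(0.588, 0.34) -1.57 [np.float64(2.01), np.float64(1.23), np.float64(0.44)]
(0.468, 0.413) -0.1 [np.float64(0.73), np.float64(-0.05), np.float64(-0.84)]
(0.468, 0.413) -0.6 [np.float64(1.23), np.float64(0.45), np.float64(-0.34)]
(0.468, 0.413) -1.2 [np.float64(1.83), np.float64(1.05), np.float64(0.26)]
(0.468, 0.413) -1.57 [np.float64(2.2), np.float64(1.42), np.float64(0.63)]
(0.563, 0.183) -0.1 [np.float64(0.32), np.float64(-0.47), np.float64(-1.25)]
(0.563, 0.183) -0.6 [np.float64(0.82), np.float64(0.03), np.float64(-0.75)]
(0.563, 0.183) -1.2 [np.float64(1.42), np.float64(0.63), np.float64(-0.15)]
(0.563, 0.183) -1.57 [np.float64(1.79), np.float64(1.0), np.float64(0.22)]
(0.427, 0.161) -0.1 [np.float64(0.34), np.float64(-0.45), np.float64(-1.23)]
(0.427, 0.161) -0.6 [np.float64(0.84), np.float64(0.05), np.float64(-0.73)]
(0.427, 0.161) -1.2 [np.float64(1.44), np.float64(0.65), np.float64(-0.13)]
(0.427, 0.161) -1.57 [np.float64(1.81), np.float64(1.02), np.float64(0.24)]
(0.447, 0.31) -0.1 [np.float64(0.6), np.float64(-0.18), np.float64(-0.97)]
(0.447, 0.31) -0.6 [np.float64(1.1), np.float64(0.32), np.float64(-0.47)]
(0.447, 0.31) -1.2 [np.float64(1.7), np.float64(0.92), np.float64(0.13)]
(0.447, 0.31) -1.57 [np.float64(2.07), np.float64(1.29), np.float64(0.5)]
0 [-0.49  0.13  1.24 -0.    1.77 -0.49]
0.5 [-0.49  0.13  1.24 -0.    1.77 -0.99]
1 [-0.49  0.13  1.24 -0.    1.77 -1.49]
1.5 [-0.49  0.13  1.24 -0.    1.77 -1.99]
```

```bash
cat >> h.py <<'E'
def place(k,n,below,th=0.0,z=.004,open_=True):
    """n = weights already there, below = their total mass"""
    s0=.090+.025*n-.01*below; s1=s0-.01*MASS[k]
    bot.move_ptp(tcp(PC,max(.19,s0+.05)),q(th))
    gp=bot.current_finger_gap()*94; print('hover gap',gp)
    if abs(gp-k)>3: print('LOST?'); return False
    bot.move_straight(tcp(PC,s0+z+.012),feed=.12)
    bot.pause(.2)
    F0=bot.current_wrist_force()
    r=bot.move_straight(tcp(PC,s1+z),feed=.02,until_force=2.0)
    zc=bot.current_eef_pos()[2]-.199-z; print('contact',r,'bottom z',round(zc,4),'pred surface',round(s0,4))
    if r and zc>s0+.003: print('HIGH contact'); return False
    if bot.current_eef_pos()[2]>s1+z+.199+.0005: bot.move_straight(tcp(PC,s1+z),feed=.02)
    bot.pause(.2)
    print('F',np.round(bot.current_wrist_force()-F0,2),'eef',np.round(bot.current_eef_pos(),4))
    if not open_: return True
    bot.set_gripper((k+16)/94); bot.pause(.2)
    bot.move_straight(tcp(PC,s1+z+.06),feed=.15)
    print('t',bot.current_t())
    return True
def inspect(tag,y=-.11,tip=.27):
    exa=np.arctan2(EX[1],EX[0])
    bot.move_ptp(tcp(T2W(0,y),tip),q(exa))
    f=bot.grab_frame('wrist');save(tag+'w',f['img'])
    g=bot.grab_frame('top');save(tag+'t',g['img'])
    import pickle;pickle.dump((f,g),open(tag+'.pkl','wb'))
    return f,g
E
python3 - <<'E'
from h import *
bot.move_ptp(tcp(PC,.25),q(-.6))
pick(60,np.array([.588,.340]),-1.57)
if place(60,0,0): inspect('p60')
E
```

```text
gaps mm 59.50524680213045 59.601205774657515
lift gap 59.27582326014535 t 33.9667
hover gap 0.4981495418736286
LOST?
```

Run:
```python
from h import *
f,g=inspect('L1')
s=bot.grab_frame('scene');save('L1s',s['img']);print(bot.current_t())
```

```text
36.7583
```

View pics/L1t.png

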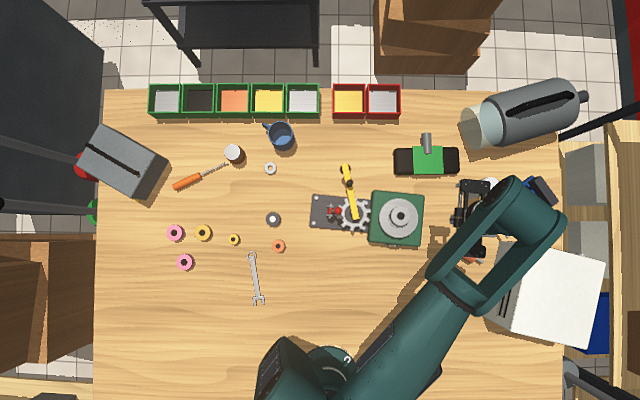

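View pics/L1s.png

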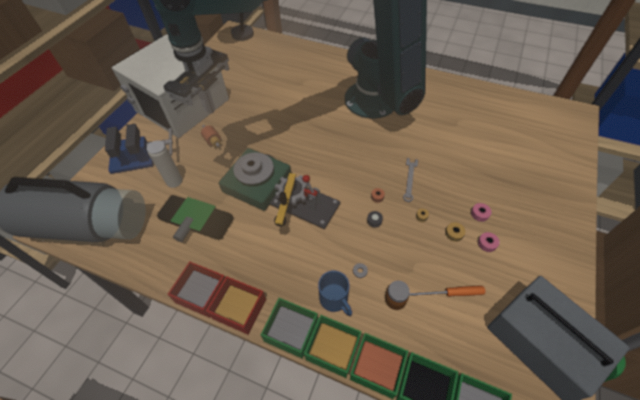

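Run:
```python
from h import *
import pickle
f,g=pickle.load(open('L1.pkl','rb'))
save('L1c',cv2.resize(f['img'][20:220,210:450],None,fx=3,fy=3,interpolation=cv2.INTER_CUBIC))
s=cv2.imread('pics/L1s.png');cv2.imwrite('pics/L1sc.png',cv2.resize(s[130:240,200:350],None,fx=5,fy=5,interpolation=cv2.INTER_CUBIC))
```

```text
(no output)
```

View pics/L1c.png

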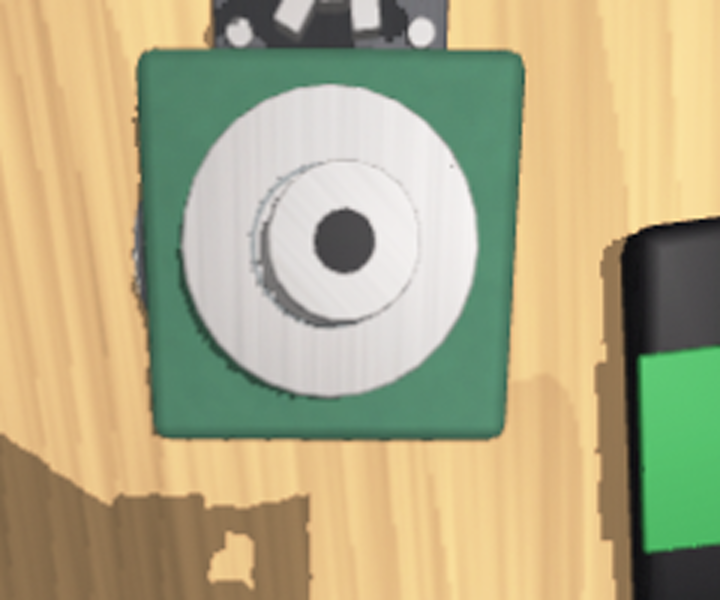

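View pics/L1sc.png

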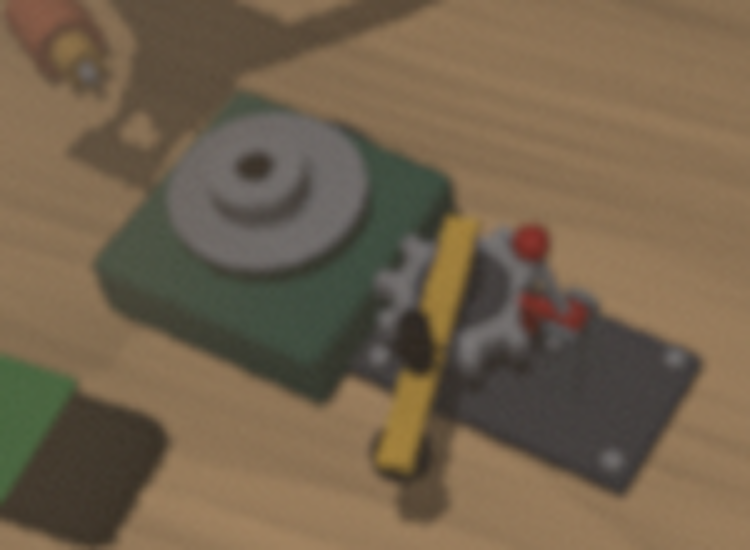

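```bash
cat >> h.py <<'E'
def squeeze(k,bottom,ths=(-1.57,0.0),z=.004,c=None):
    c=PC if c is None else c
    op=(k+22)/94
    bot.set_gripper(op)
    bot.move_ptp(tcp(c,bottom+.07),q(ths[0]))
    bot.move_straight(tcp(c,bottom+z),feed=.1,until_force=10)
    for i,t in enumerate(ths):
        if i:
            bot.move_straight(tcp(c,bottom+z),feed=.15,orientation=q((t+ths[i-1])/2)); bot.move_straight(tcp(c,bottom+z),feed=.15,orientation=q(t))
        bot.set_gripper(max(0,k/94-.05)); print('sq gap',bot.current_finger_gap()*94,np.round(bot.current_wrist_force(),1))
        bot.set_gripper(op)
    bot.move_straight(tcp(c,bottom+.07),feed=.15)
def topdisc(f,box,mask,z):
    c,st,l=cent(mask,box);cs,_=cv2.findContours(l.astype(np.uint8),0,1);hu=cv2.convexHull(max(cs,key=cv2.contourArea)).reshape(-1,2)
    P_=onplane(f,hu,z)[:,:2].astype(np.float32);return cv2.minEnclosingCircle(P_),cv2.fitEllipse(P_)
E
python3 - <<'E'
from h import *
squeeze(60,.0845)
f,g=inspect('p60')
save('p60c',cv2.resize(f['img'][20:220,210:450],None,fx=3,fy=3,interpolation=cv2.INTER_CUBIC))
print(bot.current_t())
E
```

```text
sq gap 59.49405811276491 [ 0.3 -2.2  0.7]
sq gap 59.52971316214509 [1.6 0.3 0.2]
45.65
```

View pics/p60c.png

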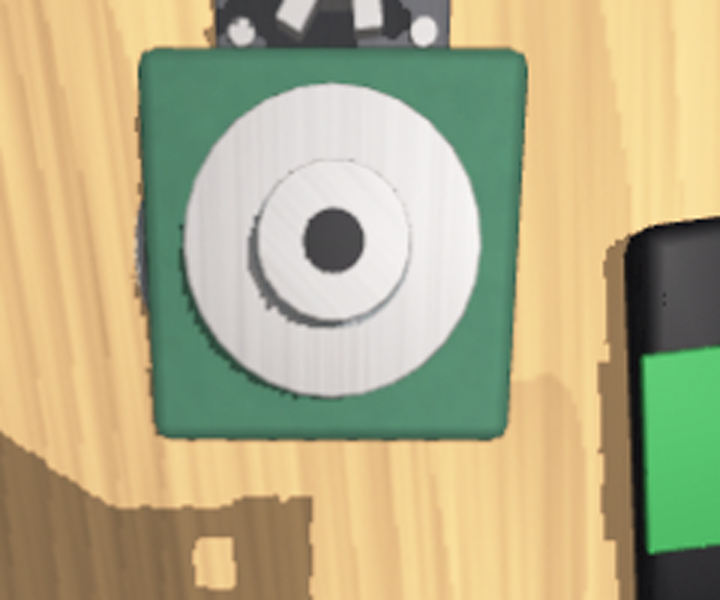

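Run:
```python
from h import *
import pickle
f,g=pickle.load(open('p60.pkl','rb'))
for n,f,pb,hb in (('wrist',f,(262,40,380,160),(300,80,345,120)),('top',g,(372,190,424,245),(390,205,410,228))):
    h,s,v=hsvof(f);m=(s<60)&(v>110)
    a=topdisc(f,pb,m,.0845);print(n,'pan',np.round(a[0][0],4),a[0][1],np.round(a[1][0],4))
    c,st,_=cent(v<90,hb);print(n,'hole',c,st[2:],onplane(f,[c],.1095)[0,:2])
    if n=='top':
        for k,sd in SEED.items():
            r=findw(f,k,sd,r=28) ; print(k,r)
```

```text
wrist pan [ 0.526  -0.2184] 0.062162529677152634 [ 0.5262 -0.2184]
wrist hole [320.73051948  99.6525974 ] [ 19  20 308] [ 0.52655237 -0.21833862]
top pan [ 0.5249 -0.2177] 0.06312461197376251 [ 0.5251 -0.218 ]
top hole [400.2   217.075] [ 7  7 40] [ 0.52535697 -0.21868764]
60 None
54 (array([0.46793588, 0.41209916]), 0.054500918835401535, np.float64(0.051088349788489806))
48 (array([0.51471502, 0.18019513]), 0.04543231055140495, np.float64(0.0429696882814348))
42 (array([0.42726927, 0.16069894]), 0.04210272803902626, np.float64(0.03956634697018894))
36 (array([0.4445369 , 0.31542739]), 0.031415268778800964, np.float64(0.023966661897305622))
b (array([0.68496798, 0.19248618]), 0.039720211178064346, np.float64(0.036812708535817674))
```

Run:
```python
from h import *
g,r=locate(54);print(r)
pick(54,r[0],-1.57)
if place(54,1,.551):
    f,g=inspect('p54'); save('p54c',cv2.resize(f['img'][20:220,210:450],None,fx=3,fy=3,interpolation=cv2.INTER_CUBIC))
print(bot.current_t())
```

```text
(array([0.46773453, 0.41249156]), 0.05478205904364586, np.float64(0.05074383146069474))
gaps mm 53.320725383038045 53.488398430576474
lift gap 53.59017134639062 t 54.0167
hover gap 53.56492299544464
contact True bottom z 0.1062 pred surface 0.1095
F [ 1.65 -1.85  4.06] eef [ 0.5259 -0.2182  0.3084]
t 59.5583
60.3083
```

View pics/p54c.png

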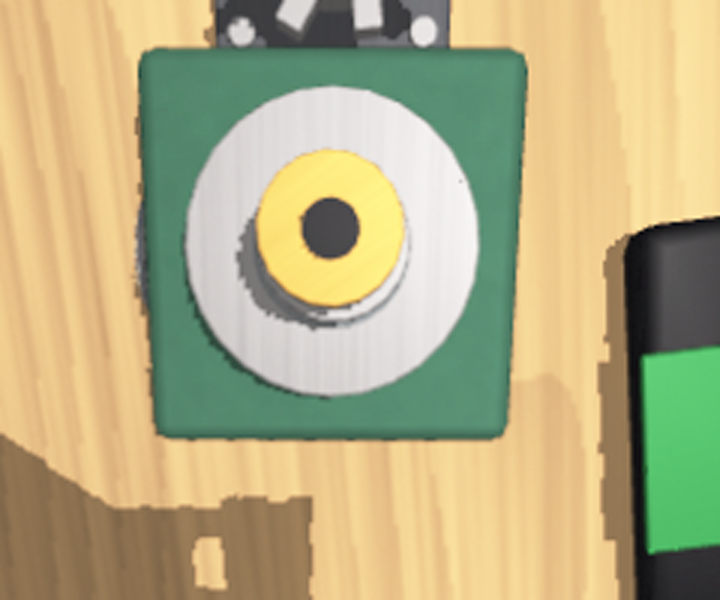

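View pics/p54t.png

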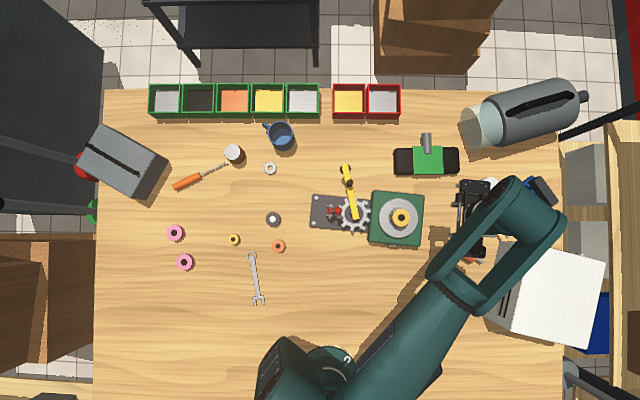

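```bash
cat >> h.py <<'E'
def holes(f,g,ztop,k):
    for n,f,hb in (('wrist',f,(285,60,355,125)),('top',g,(388,202,412,230))):
        h,s,v=hsvof(f); m=(v<90) if k!=48 else ((v>225)&(s<30))
        p=proj(f,[[PC[0],PC[1],ztop]])[0]; b=12 if n=='wrist' else 6
        hb=tuple(int(a) for a in (p[0]-b,p[1]-b,p[0]+b+1,p[1]+b+1))
        c,st,_=cent(m,hb);print(n,'hole',np.round(c,1),st[2:],np.round(onplane(f,[c],ztop)[0,:2],4))
E
python3 - <<'E'
from h import *
import pickle
f,g=pickle.load(open('p54.pkl','rb'));holes(f,g,.090+.05-.01,54)
print(findw(g,48,(273,219)),findw(g,36,(234,240)),findw(g,42,(278,245)))
E
```

```text
wrist hole [319.7  95.6] [ 18  20 281] [ 0.5255 -0.2162]
top hole [401.2 217.1] [ 6  6 28] [ 0.5245 -0.2176]
(array([0.51476014, 0.18026314]), 0.04532058164477348, np.float64(0.04288967487519335)) (array([0.44273417, 0.31473763]), 0.03146202489733696, np.float64(0.02323045268985688)) (array([0.42731634, 0.16077109]), 0.04210272803902626, np.float64(0.039652459363190395))
```

Run:
```python
from h import *
import pickle
g,r=locate(48,(273,219));print(r)
pick(48,r[0],-1.57)
if place(48,2,.551+.447):
    f,g=inspect('p48'); save('p48c',cv2.resize(f['img'][20:220,210:450],None,fx=3,fy=3,interpolation=cv2.INTER_CUBIC))
    holes(f,g,.09+.075-.0135,48)
    print(findw(g,36,(234,240)),findw(g,42,(278,245)))
    save('p48d',cv2.resize(g['img'][150:290,150:300],None,fx=4.2,fy=4.2,interpolation=cv2.INTER_CUBIC))
print(bot.current_t())
```

```text
(array([0.51471502, 0.18019513]), 0.04543231055140495, np.float64(0.0429696882814348))
gaps mm 47.47951643790646 47.17491057322183
lift gap 47.399723049527395 t 67.9
hover gap 0.4920941336479319
LOST?
69.4083
```

Run:
```python
from h import *
f,g=inspect('L2')
s=bot.grab_frame('scene');save('L2s',s['img']);print(bot.current_t())
```

```text
70.1583
```

View pics/L2t.png

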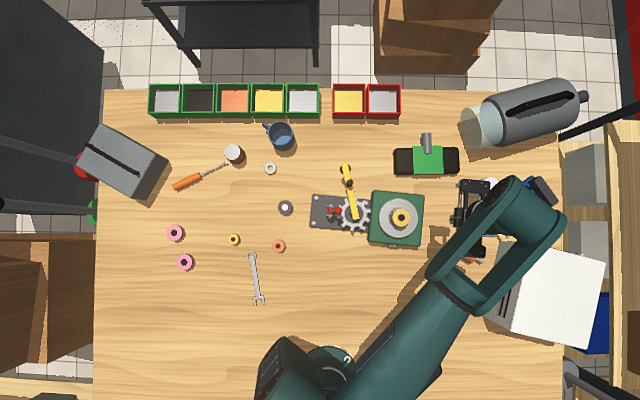

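View pics/L2w.png

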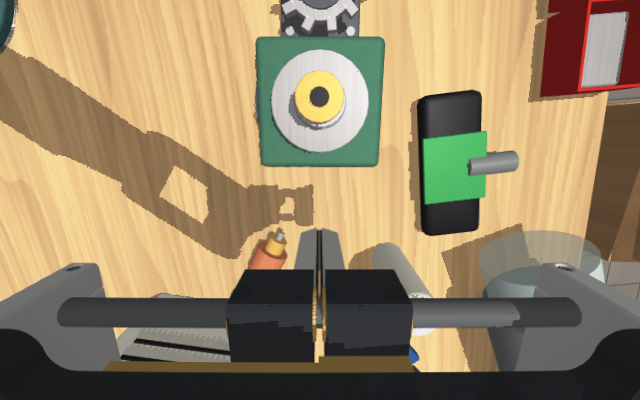

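View pics/L2s.png

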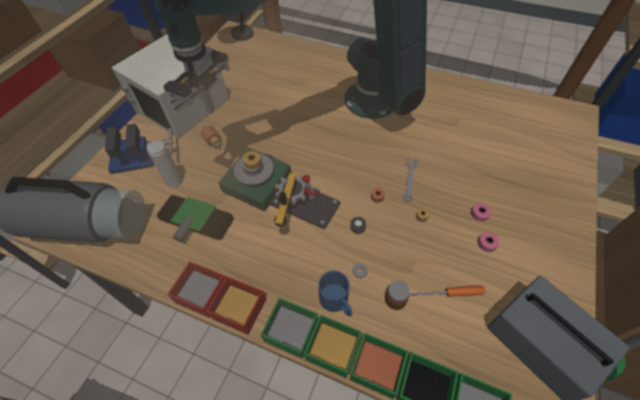

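```bash
cat >> h.py <<'E'
def carry(k,xy,n,below,th=0.0):
    s0=.090+.025*n-.01*below; zt=max(.19,s0+.05)
    bot.move_straight(tcp(xy,zt),feed=.12)
    for t in (.5,1.0):
        bot.move_straight(tcp(xy*(1-t)+PC*t,zt),feed=.15,orientation=q(th))
        gp=bot.current_finger_gap()*94; print('carry gap',round(gp,1))
        if abs(gp-k)>3: print('LOST'); return False
    return True
def full(k,seed,n,below,z=.003,xy=None):
    if xy is None:
        g,r=locate(k,seed);print(r); xy=r[0]
    pick(k,xy,-1.57,z)
    if not carry(k,xy,n,below) or not place(k,n,below,z=z): return False
    f,g=inspect(f'q{k}'); save(f'q{k}c',cv2.resize(f['img'][20:220,210:450],None,fx=3,fy=3,interpolation=cv2.INTER_CUBIC))
    holes(f,g,.09+.025*(n+1)-.01*(below+MASS[k]),k)
    print('t',bot.current_t()); return True
E
python3 - <<'E'
from h import *
full(48,(285,207),2,.998)
E
```

```text
(array([0.55441236, 0.13998761]), 0.045701537281274796, np.float64(0.04181409281562899))
gaps mm 47.51535747627145 47.720177857015074
lift gap 47.653175167253146 t 78.6333
carry gap 47.6
carry gap 47.3
hover gap 47.788215955620345
contact True bottom z 0.1275 pred surface 0.13
F [ 1.36 -1.53  4.39] eef [ 0.5259 -0.2181  0.3288]
t 85.5417
wrist hole [319.8  93.4] [ 19  20 310] [ 0.5257 -0.2165]
top hole [402.4 216.9] [ 6  7 31] [ 0.5244 -0.2168]
t 86.2417
```

View pics/q48c.png

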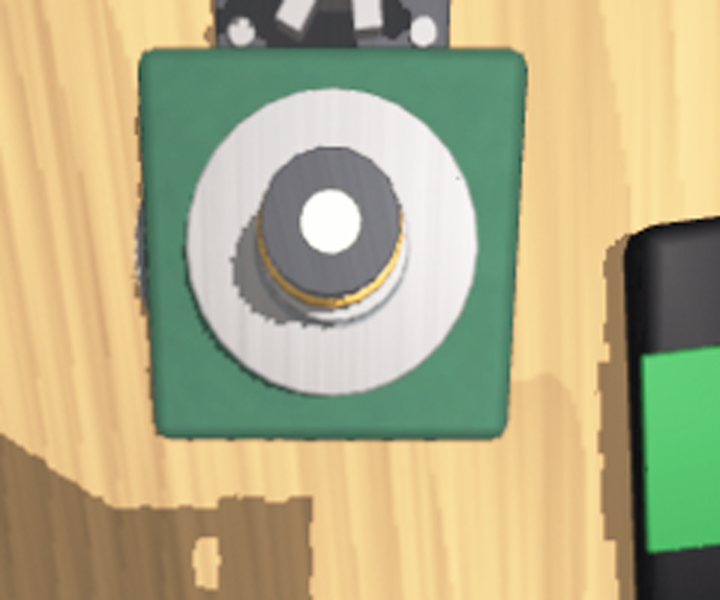

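Run:
```python
from h import *
if full(42,(278,245),3,.998+.353):
    import pickle
    f,g=pickle.load(open('q42.pkl','rb'))
    save('t42d',cv2.resize(g['img'][150:290,150:300],None,fx=4.2,fy=4.2,interpolation=cv2.INTER_CUBIC))
```

```text
(array([0.42703749, 0.16046149]), 0.04210272803902626, np.float64(0.039219976117427814))
gaps mm 41.28246709058325 41.90132519801726
lift gap 41.25583045224271 t 93.8583
carry gap 41.2
carry gap 41.4
hover gap 41.7506372378631
contact True bottom z 0.1511 pred surface 0.1515
F [-0.95  0.52  3.69] eef [ 0.5256 -0.218   0.351 ]
t 100.8833
wrist hole [319.2  90.2] [ 17  18 224] [ 0.5252 -0.2163]
top hole [404.2 217. ] [ 5  5 19] [ 0.5235 -0.2173]
t 101.55
```

View pics/q42c.png

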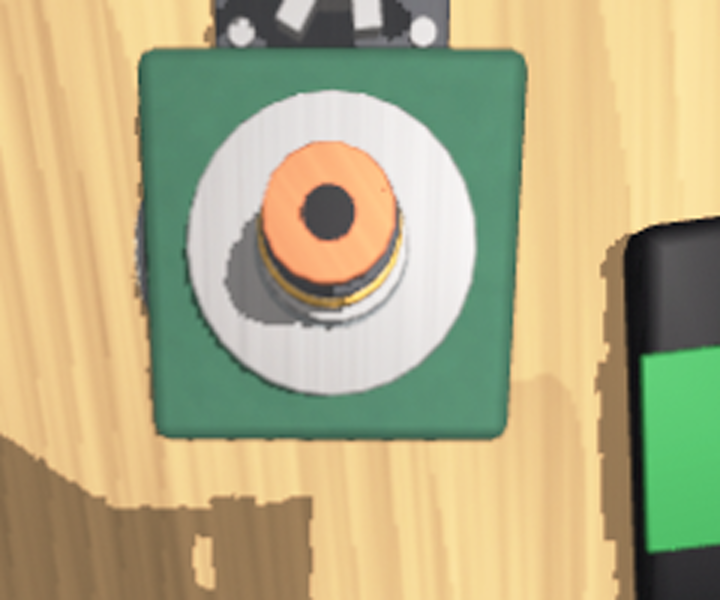

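View pics/t42d.png

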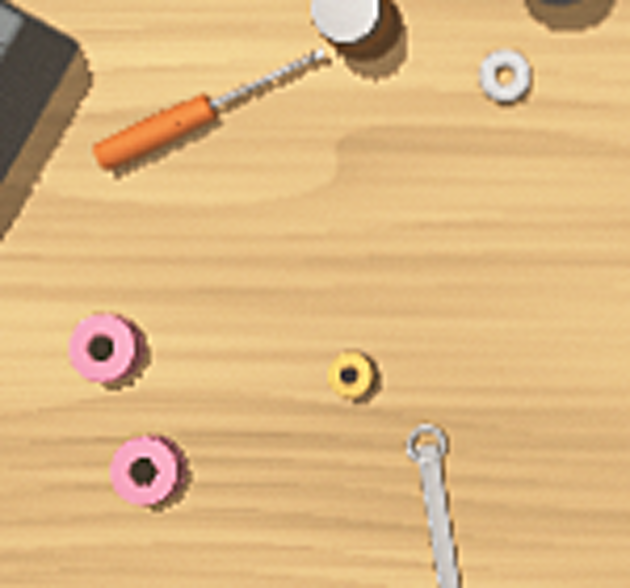

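Run:
```python
from h import *
g=bot.grab_frame('top');h,s,v=hsvof(g);c,st,_=cent(v<100,(227,233,240,246));xy=onplane(g,[c],.025)[0,:2];print(c,st[2:],xy)
if np.hypot(*(xy-[.4474,.3095]))<.008:
    full(36,None,4,.998+.353+.270,xy=(xy+[.4474,.3095])/2)
```

```text
[232.63636364 238.90909091] [ 4  3 11] [0.45082086 0.31407651]
gaps mm 35.61155562144144 35.212563819934836
lift gap 35.34130815755915 t 109.4917
carry gap 35.5
carry gap 35.5
hover gap 35.42929642543232
contact True bottom z 0.1719 pred surface 0.1738
F [ 1.79 -0.18  2.24] eef [ 0.5257 -0.218   0.3737]
t 117.5167
wrist hole [320.  86.] [ 15  17 201] [ 0.5258 -0.2169]
top hole [406.3 216.5] [ 4  4 14] [ 0.5242 -0.2183]
t 118.15
```

View pics/q36c.png

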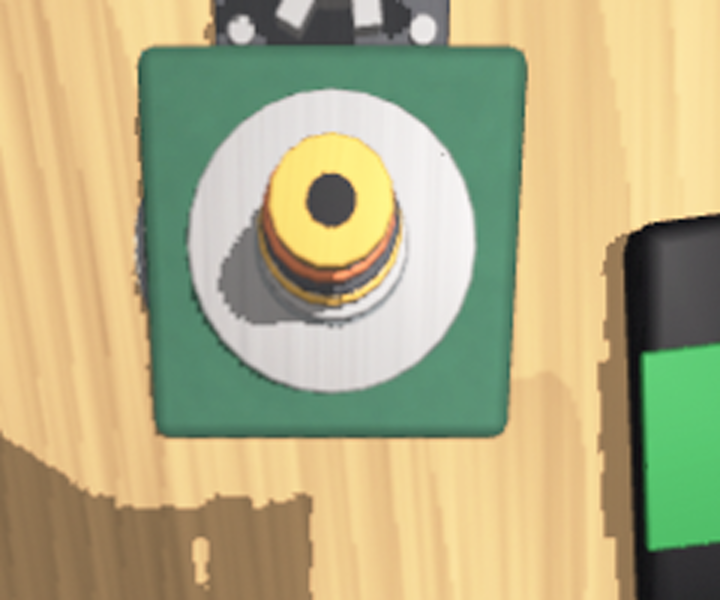

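Run:
```python
from h import *
import pickle
g=bot.grab_frame('scene');t=bot.grab_frame('top');save('fin',np.vstack([cv2.resize(g['img'][130:240,200:350],None,fx=2.7,fy=2.7),cv2.resize(t['img'][150:260,280:430],None,fx=2.7,fy=2.7)]));save('fint',t['img'])
t0=pickle.load(open('top0.pkl','rb'));
for n,f in (('0',t0),('f',t)):
    h,s,v=hsvof(f);print(n,findw(f,'b',(270,168),.012)[0],cent(((h>165)&(s>60)),(165,222,186,243))[0],cent(((h>165)&(s>60)),(175,252,196,273))[0])
h,s,v=hsvof(t);ye=(h>20)&(h<32)&(s>160)&(v>130);c,st,l=cent(ye,(335,160,366,225));ys,xs=np.nonzero(l);P=onplane(t,np.c_[xs,ys],.112)[:,:2]
d=cv2.fitLine(P.astype(np.float32),2,0,.01,.01).ravel()[:2];d*=np.sign(d@EX);print('crank',np.arctan2(d@EX,-d@EY))
h,s,v=hsvof(g);red=((h<6)|(h>174))&(s>140)&(v>90);print('ball scene',cent(red,(290,165,325,205))[0],'start 305.7,178.1')
```

```text
0 [0.68707011 0.19439493] [174.67222222 232.42777778] [184.38502674 261.34759358]
f [0.68703649 0.19518702] [174.71978022 232.48901099] [184.37433155 261.35294118]
crank 1.8681418443837858
ball scene [305.75       178.32142857] start 305.7,178.1
```

View pics/fin.png

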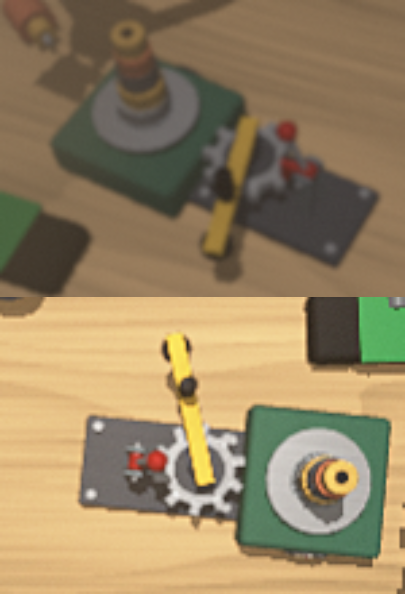

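The final pictures show the stack upright, the crank at its stop (measured 1.87 rad) and the pawl ball back at its start pixel. The pinks and the bearing have not moved. I'm handing in.

Run:
```python
from h import *
bot.close_job(); print('done')
```

```text
the job is handed in; nothing more can be done
done
```

The job is handed in at about 118 s. I lifted the pawl, turned the wheel to its stop and dropped the pawl back in. All five weights then went on the pan in the order 60, 54, 48, 42, 36.

**Last checks**
- **Wheel:** it came up against its stop with the force rising to about 16 N. The final picture gives 1.87 rad, against 1.885 for the stop.
- **Pawl:** the ball is back within 0.3 px of where it started, so the nose is down between the teeth.
- **Stack:** it stands upright. Each weight measured within about 2 mm of the pan's centre in both the wrist and top views. The two views differ from each other by 1–2 mm, so I can't claim better than that.
- **Bystanders:** I measured the bearing and the two pink look-alikes, and they are where they were. I only looked over the others in the pictures and saw no change.

**What went wrong on the way**
- **60 mm weight:** it left the gripper during the fast carry and landed flat on the pan, slightly off centre. I centred it there by squeezing it with the jaws in two directions.
- **48 mm weight:** it was knocked aside on the bench, so I found it again. It then slipped out in a fast carry and landed flat on the bench. I picked it up again and used slower carries from then on.
- **36 mm weight:** my colour mask measured it poorly. I located it by averaging an earlier fix with the position of its centre hole.

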